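Ring spanner back on its rack

TASK

Put the loose ring spanner with the wooden grip back on the sloping tool rack: hang it by its eye on the free peg, with its handle pointing down the slope. Tilt it to the slope and lay it right down flat against the board before you let go of it.

Things in the scene. Friction and masses are not known exactly. Their poses are not given: they have to be found in the camera images.
- ring_spanner: loose spanner lying flat, 194 mm long, 0.25 kg: flat steel ring (48 mm outside, round eye 26 mm, 12 mm thick), steel shank 14 mm wide, wooden grip 24 mm wide, 28 mm high, 94 mm long. Origin on the underside near the centre of mass; x along it to the ring (eye at x = +85 mm, ring end +109, grip x = -85 to +9), y across, z out of its upper side; undersides of ring and grip are flush at z = 0
- eye (a point): centre of the ring spanner's eye, level with its underside
- grip (a point): point in the wooden grip where it is well grasped across its 24 mm width: 100 mm from the eye towards the handle end, 22 mm above the underside; axes as the spanner's
- rack: grey steel tool rack on the table: a board 260 x 270 mm (width) sloping 40 degrees from level, rising away from the robot, lower edge 22 mm high (6 mm lip), upper edge 189 mm; two pegs side by side 130 mm apart, 190 mm up the slope. Either may be the free one. Origin on the table under its middle; x level, uphill; board from x = -100 to +99 mm
- free_peg: the rack's bare peg (an ordinary combination spanner hangs on the other): steel, 14 mm diameter, 40 mm long, slightly tapered tip, square to the board. Origin at its foot on the board's surface; z along the peg to its tip (40 degrees from vertical, leaning towards the robot), x up the slope, y across the board to the left
- peg_tip (a point): centre of the free peg's tip, 40 mm from its foot

How it is judged:
On the way:
1. still held by the fingers, the spanner lies on the board: eye round the free peg, within 15 mm of the board, tilted to its slope within about 12 degrees, handle down the slope (x of eye in the frame of free_peg between -0.012 and 0.012 m and y of eye in the frame of free_peg between -0.012 and 0.012 m and z of eye in the frame of free_peg between -0.01 and 0.015 m and angle between the z axis of ring_spanner and the z axis of free_peg, either way round below 0.22 rad and x of grip in the frame of free_peg below -0.075 m and contact force between the fingers and ring_spanner above 0.5 N), for 0.1 s.
At the end, for the whole second after the job is handed in: The ring spanner is released, at rest on the free peg: eye within 12 mm of the peg's foot along and across the board and within 15 mm of its surface, flat on the board within about 12 degrees, handle down the slope (grip point at least 75 mm downhill of the peg) (x of eye in the frame of free_peg between -0.012 and 0.012 m and y of eye in the frame of free_peg between -0.012 and 0.012 m and z of eye in the frame of free_peg between -0.01 and 0.015 m and angle between the z axis of ring_spanner and the z axis of free_peg, either way round below 0.22 rad and x of grip in the frame of free_peg below -0.075 m and linear speed of ring_spanner below 0.02 m/s and contact force between the fingers and ring_spanner below 0.1 N); the robot touches nothing.
It also fails if it takes over 48 s, if anything falls off the work surface, if the arm or the gripper's body presses on something with over 40 N, if the wrist force passes 120 N, or if a joint passes its speed limit or range.

ROBOT

A 6-joint arm with a two-finger parallel gripper is mounted at the origin on a cart in front of the work surface, level with it; the furniture and walls round the work are solid. World frame = base frame: x ahead of the robot, y to its left, z up, the work surface at z = 0. Lengths are in m, angles in rad, forces in N, time in s.
With the tool pointing down it reaches from about 0.35 to 0.775 m from the base axis. Payload 5.5 kg.
Tool frame: the origin (TCP) lies on the centre line of the jaws, within the pads' length; the fingertips stand 11 mm ahead of it and the grasp point (between the pads) lies 8 mm behind it; z points along the fingers, y is the line along which they close (so a half turn about z gives the same grasp; the last joint's range is limited). The gripper opens to 85 mm and grips with 20 to 120 N. Pads are 22 mm wide; open, the fingers measure 114 mm over their backs; the gripper's body (76 mm by 85 mm) begins 54 mm behind the grasp point. The pads swing forward as they close: fully open they stand 13 mm farther back than shut.
Start: joints at [1.169, 0.313, 0.046, 1.304, 0, 1.431], TCP at [0.149, 0.555, 0.242] pointing down, gripper open.
Joint ranges: [-2.76, 2.76], [-0.86, 1.69], [-1.03, 1.26], [-2.2, 2.34], [-1.47, 1.5], [-3.14, 3.14]. Speed limits (rad/s): [2.57, 2.57, 3.14, 3.14, 3.14, 3.14].

INTERFACE

Orientations are given as a unit quaternion [w, x, y, z].
In Python, from workcell import get_state, eyes, env gives the robot as it stands.
- The arm moves only by the shell command python3 -m inch 'ROWS' [OPENING] [FORCE]. ROWS is JSON, one flat list of numbers, 4 for each row, row after row: the shift along the tool's x, y, z in cm, then the turn about the tool's z in rad. A call has exactly 5 rows; each row shifts and turns the commanded pose from where the row before left it, along the tool's axes as they then stand; what a row does not reach is not made up. A row lasts 1/12 s, in which the tool goes at most 41.7 mm and 7.16 degrees, less where a joint would pass 70% of its speed; a pose out of reach is approached as far as the arm can. A call is refused whole if a number of a shift passes 4.17 or a number of a turn 0.125, either way. A call with a gripper value outside its range is refused whole. OPENING is the opening, from -1 (shut) to 1 (fully open), set as the call begins (- or left out, the last holds). The fingers move at their own pace and stop on an object; FORCE is the grip in N (left out, the last holds). Time passes only in rows, so rows that do not move let the fingers close, or fill a call up. It gives the time, the measured TCP pose, the force, the opening and the grip force at its end, in the units of the state.
- get_state(): the state, without advancing time (a new reading comes with each control period).
- eyes.read_camera(name): name is "scene" or "side" or "wrist"; returns the picture (384x512x3 uint8, red, green, blue); there is no depth.
- eyes.camera_info(name): a dict with "fovy" (degrees; the focal length in pixels is half the picture's height over the tangent of half this angle, whatever the lens; pixels are square), "cx", "cy" (the principal point, pixels), "xyz" and "orientation" of the camera in the world. Camera axes: x right, y down, z forward; pixel columns grow to the right and rows downward; lengths in m; the calibration is good to about 2 mm. A picture is of the moment at which its call begins: read the wrist's pose just before it. camera_info takes no time and is no camera call; for the wrist camera it gives the pose at the moment of the call.
- env.hand_in(): hands the job in; it is judged then, once.
The state is a dict: "clock": time; "joint_pos": joint angles; "qvel": joint speeds; "tau": joint torques, N m; "tcp_pos": TCP position; "orientation": TCP orientation; "wrist_force": force on the tool from outside, world axes, zero at the start; "ft_torque": the same for the moment, N m; "finger_gap": finger opening in m; "grip_force": force on a finger pad.
Only numpy, scipy, OpenCV 4.12 (cv2) and the standard library are available. Lean on these libraries where they do the work, as an engineer would, in place of code of your own. Each camera call takes 0.05 s, during which the arm holds its last target. There are 200 camera calls.

## Working session

There is one attempt and no reset: what is moved stays moved. The work goes in short steps, Python scripts to look and compute and a shell command to move; the robot and the scene stay as the last step left them, time stands still between calls to the robot, and variables do not carry over. Pictures are saved under pics/ and viewed, at most 10 in all, crops included, and the job is handed in when it is done.

```bash
mkdir -p pics; cat > h.py <<'E'
import numpy as np,cv2
from workcell import get_state,eyes,env
from scipy.spatial.transform import Rotation as R
def rot(q): return R.from_quat([q[1],q[2],q[3],q[0]]).as_matrix()
def cam(n):
    i=eyes.camera_info(n); f=192/np.tan(np.radians(i['fovy'])/2)
    return f,i['cx'],i['cy'],np.array(i['xyz']),rot(i['orientation'])
def ray(c,u,v):
    f,cx,cy,o,M=c; d=M@np.array([(u-cx)/f,(v-cy)/f,1]); return o,d/np.linalg.norm(d)
def onz(c,u,v,z):
    o,d=ray(c,u,v); return o+d*(z-o[2])/d[2]
def proj(c,p):
    f,cx,cy,o,M=c; q=M.T@(np.array(p)-o); return np.array([cx+f*q[0]/q[2],cy+f*q[1]/q[2]])
def tri(c1,p1,c2,p2):
    o1,d1=ray(c1,*p1);o2,d2=ray(c2,*p2)
    s=np.linalg.lstsq(np.c_[d1,-d2],o2-o1,rcond=None)[0]
    a=o1+s[0]*d1;b=o2+s[1]*d2
    return (a+b)/2,np.linalg.norm(a-b)
def snap(n,fn=None):
    c=cam(n); im=eyes.read_camera(n)
    if fn: cv2.imwrite('pics/'+fn,im[:,:,::-1])
    return c,im
E
python3 - <<'E'
from h import *
for n in ("scene","side","wrist"):
    c,im=snap(n,n+'0.png'); print(n,c[0],c[3].round(3),c[4][:,2].round(2),eyes.camera_info(n))
a=[cv2.imread(f'pics/{n}0.png') for n in("scene","side")]
s=get_state();print(s['tcp_pos'],s['orientation'],s['finger_gap'],s['clock'])
E
```

```text
scene 453.60430277798616 [-0.113 -0.445  0.685] [ 0.74  0.38 -0.55] {'fovy': 45.88358830813908, 'cx': 261.0187169275621, 'cy': 191.41989296178423, 'xyz': array([-0.1133168 , -0.44534156,  0.68506967]), 'orientation': array([-0.40224996,  0.75532089, -0.4516975 ,  0.25229882])}
side 494.0013386738886 [ 0.022 -0.769  0.941] [ 0.49  0.57 -0.65] {'fovy': 42.478516252821244, 'cx': 255.27175383851107, 'cy': 199.5424379282677, 'xyz': array([ 0.02198518, -0.7694022 ,  0.94113465]), 'orientation': array([-0.38956783,  0.85331155, -0.31502802,  0.14440792])}
wrist 297.1067510350837 [0.068 0.577 0.373] [ 0.31 -0.09 -0.95] {'fovy': 65.74370552547823, 'cx': 256.40881146289234, 'cy': 197.0746976081059, 'xyz': array([0.06794473, 0.57720065, 0.37333005]), 'orientation': array([0.13167742, 0.78259928, 0.60023684, 0.09957488])}
[0.14868826 0.55504583 0.2416124 ] [-1.73961132e-04  1.30531174e-01  9.91443953e-01 -6.85595944e-04] 0.08532408014043902 0.15
```

View pics/scene0.png

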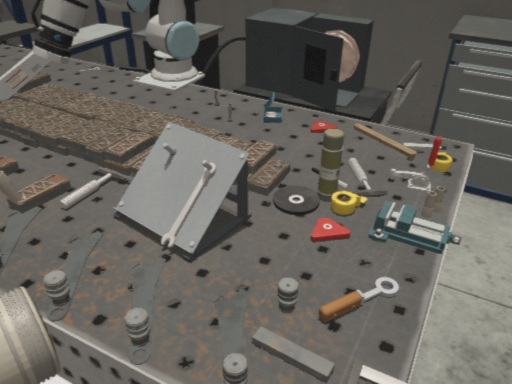

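View pics/side0.png

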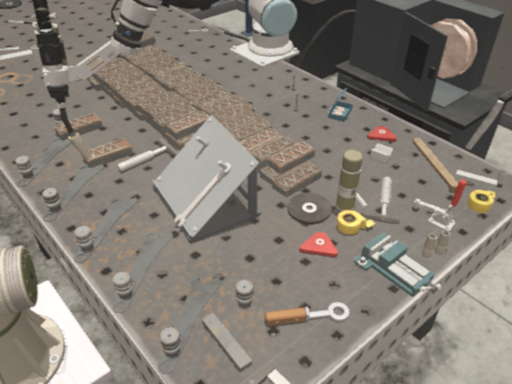

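```bash
python3 - <<'E'
from h import *
S=cam('scene');D=cam('side')
A=cv2.imread('pics/scene0.png');B=cv2.imread('pics/side0.png')
for n,im,c in(('scene',A,S),('side',B,D)):
    hsv=cv2.cvtColor(im,cv2.COLOR_BGR2HSV)
    m=cv2.inRange(hsv,(5,130,60),(16,255,255)); m[:250]=0
    k,l,st,ce=cv2.connectedComponentsWithStats(m); i=1+st[1:,4].argmax()
    print(n,st[i],ce[i].round(1),'on z=.015:',onz(c,*ce[i],0.015).round(4))
for n,c,e in(('scene',S,(386.5,286.5)),('side',D,(339,312))): print(onz(c,*e,0.006).round(4))
for n,c,p in(('scene',S,(386.5,286.5)),): pass
def z(im,x,y,w,h,k): return cv2.resize(im[y:y+h,x:x+w],None,fx=k,fy=k,interpolation=cv2.INTER_CUBIC)
top=np.hstack([z(A,110,120,80,60,5),z(B,150,110,80,60,5)])
mid=np.hstack([z(A,340,265,80,60,5),z(B,300,290,80,60,5)])
cv2.imwrite('pics/z1.png',np.vstack([top,mid]))
E
```

```text
scene [320 292  41  29 600] [339.5 305.8] on z=.015: [ 0.5101 -0.3047  0.015 ]Traceback (most recent call last):
  File "<stdin>", line 7, in <module>
ValueError: attempt to get argmax of an empty sequence
```

```bash
python3 - <<'E'
from h import *
S=cam('scene');D=cam('side')
A=cv2.imread('pics/scene0.png');B=cv2.imread('pics/side0.png')
for n,im,c in(('scene',A,S),('side',B,D)):
    hsv=cv2.cvtColor(im,cv2.COLOR_BGR2HSV)
    m=cv2.inRange(hsv,(4,100,60),(18,255,255)); m[:290]=0;m[:,:255]=0;m[:,365:]=0
    k,l,st,ce=cv2.connectedComponentsWithStats(m)
    i=1+st[1:,4].argmax()
    print(n,st[i],ce[i].round(1),'on z=.015:',onz(c,*ce[i],0.015).round(4))
for n,c,e in(('scene',S,(386.5,286.5)),('side',D,(339,312))): print(onz(c,*e,0.006).round(4))
def z(im,x,y,w,h,k): return cv2.resize(im[y:y+h,x:x+w],None,fx=k,fy=k,interpolation=cv2.INTER_CUBIC)
top=np.hstack([z(A,110,120,80,60,5),z(B,150,110,80,60,5)])
mid=np.hstack([z(A,340,265,80,60,5),z(B,300,290,80,60,5)])
cv2.imwrite('pics/z1.png',np.vstack([top,mid]))
E
```

```text
scene [319 291  43  31 678] [339.5 305.9] on z=.015: [ 0.5098 -0.3048  0.015 ]
side [265 307  41  18 512] [285.1 316. ] on z=.015: [ 0.5087 -0.3055  0.015 ]
[ 0.616  -0.3712  0.006 ]
[ 0.6146 -0.3731  0.006 ]
```

View pics/z1.png

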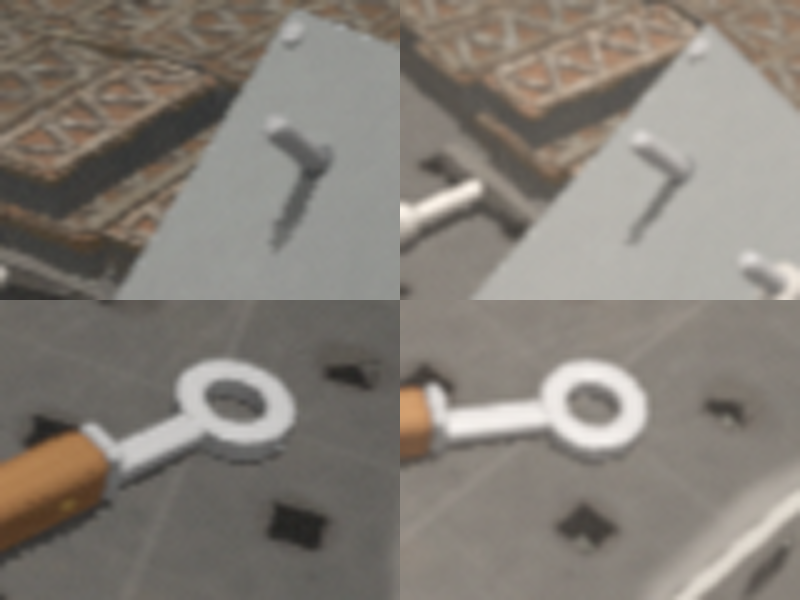

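```bash
python3 - <<'E'
from h import *
S=cam('scene');D=cam('side')
for n,a,b in(('tip',(165,144.8),(197.4,138)),('foot',(173.6,152.6),(206,144.4)),('ring',(387,285.4),(338.8,311)),('TL',(170,122.4),(210.5,117)),('TR',(248,158),(258,160)),('BL',(115,209),(155,184)),('othertip',(208,165),(222.5,162.5))):
    p,e=tri(S,a,D,b);print(n,p.round(4),round(e,4))
r=(onz(S,387,285.4,.012)+onz(D,338.8,311,.012))/2;g=np.array([.5093,-.3051,.012])
d=(r-g)[:2];L=np.hypot(*d);print(r,L,np.degrees(np.arctan2(d[1],d[0])),'grasp',r[:2]-d/L*.1)
E
```

```text
tip [0.6437 0.2019 0.1766] 0.0005
foot [0.6688 0.1991 0.1449] 0.0007
ring [ 0.6141 -0.3722  0.0105] 0.0014
TL [0.7199 0.2424 0.195 ] 0.0014
TR [0.7027 0.0108 0.1716] 0.014
BL [0.5361 0.2894 0.0202] 0.0081
othertip [0.6346 0.0759 0.1643] 0.0061
[ 0.61288098 -0.37271368  0.012     ] 0.12369571050390002 -33.134958578008295 grasp [ 0.52914244 -0.31805238]
```

The scene and side views show the spanner on the right, with its ring at scene (387,285) and side (339,311). The free peg is the left one, with its tip at scene (165,145) and side (197,138). The measured sizes match the ones given, so I'm moving towards the spanner.

```bash
python3 -m inch '[-3.13,-2.65,0,0,-3.13,-2.65,0,0,-3.13,-2.65,0,0,-3.13,-2.65,0,0,-3.13,-2.65,0,0]' 1 && python3 -m inch '[-3.13,-2.65,0,0,-3.13,-2.65,0,0,-3.13,-2.65,0,0,-3.13,-2.65,0,0,-3.13,-2.65,0,0]' && python3 -m inch '[-3.13,-2.65,0,0,-3.13,-2.65,0,0,-3.13,-2.65,0,0,-3.13,-2.65,0,0,-3.13,-2.65,0,0]' && python3 -m inch '[-1.23,-3.48,0.9,0,-1.23,-3.48,0.9,0,-1.23,-3.48,0.9,0,-1.23,-3.48,0.9,0,-1.23,-3.48,0.9,0]'  && python3 -m inch '[-1.23,-3.48,0.9,0,-1.23,-3.48,0.9,0,-1.23,-3.48,0.9,0,-1.23,-3.48,0.9,0,-1.23,-3.48,0.9,0]' && python3 -m inch '[0,0,0,0.105,0,0,0,0.105,0,0,0,0.105,0,0,0,0,0,0,0,0]'
cat >>h.py <<'E'
def togo(p,yawx=None):
    "shift in tool axes (cm) to bring the TCP to p"
    s=get_state();M=rot(s['orientation']);print('t',s['clock'],'tcp',np.round(s['tcp_pos'],4),'yaw x',np.degrees(np.arctan2(M[1,0],M[0,0])).round(2),'tilt',M[:,2].round(3),'gap',s['finger_gap'].round(4),'F',np.round(s['wrist_force'],1),'J',np.round(s['joint_pos'],2))
    print('to go cm',(M.T@(np.array(p)-s['tcp_pos'])*100).round(2))
E
python3 - <<'E'
from h import *
togo((.529,-.318,.014)); c,im=snap('wrist','w1.png')
hsv=cv2.cvtColor(im,cv2.COLOR_RGB2HSV);m=cv2.inRange(hsv,(4,100,60),(18,255,255))
k,l,st,ce=cv2.connectedComponentsWithStats(m)
for i in range(1,k):
    if st[i,4]>300:
        print(st[i],ce[i],onz(c,*ce[i],.02).round(4)); b=cv2.boxPoints(cv2.minAreaRect(np.argwhere(l==i)[:,::-1].astype(np.float32)));print([onz(c,*q,.025)[:2].round(4) for q in b])
print([proj(c,q).round(0) for q in((.6129,-.3727,.012),(.529,-.318,.022))])
E
```

```text
clock: 0.57
tcp_pos: [0.2661, 0.3853, 0.242]
orientation: [-0.0, 0.13, 0.992, -0.0]
wrist_force: [0.9, 0.0, 0.4]
finger_gap: 0.086
grip_force: 0.0
clock: 0.98
tcp_pos: [0.3831, 0.2166, 0.2423]
orientation: [0.0, 0.13, 0.991, 0.0]
wrist_force: [1.0, 0.4, 0.0]
finger_gap: 0.0853
grip_force: 0.0
clock: 1.4
tcp_pos: [0.5001, 0.048, 0.2422]
orientation: [-0.0, 0.131, 0.991, 0.0]
wrist_force: [0.6, 0.4, -0.3]
finger_gap: 0.0855
grip_force: 0.0
clock: 1.82
tcp_pos: [0.5135, -0.1358, 0.1966]
orientation: [-0.0, 0.131, 0.991, 0.0]
wrist_force: [0.9, -0.6, 0.6]
finger_gap: 0.0853
grip_force: 0.0
clock: 2.23
tcp_pos: [0.5278, -0.3197, 0.1514]
orientation: [-0.0, 0.131, 0.991, 0.0]
wrist_force: [0.6, 0.1, 0.2]
finger_gap: 0.0854
grip_force: 0.0
clock: 2.65
tcp_pos: [0.528, -0.318, 0.1519]
orientation: [-0.0, 0.283, 0.959, 0.0]
wrist_force: [-0.4, 1.0, -0.1]
finger_gap: 0.0851
grip_force: 0.0Traceback (most recent call last):
  File "<stdin>", line 2, in <module>
  File "h.py", line 25, in togo
    s=get_state();M=rot(s['orientation']);print('t',s['clock'],'tcp',np.round(s['tcp_pos'],4),'yaw x',np.degrees(np.arctan2(M[1,0],M[0,0])).round(2),'tilt',M[:,2].round(3),'gap',s['finger_gap'].round(4),'F',np.round(s['wrist_force'],1),'J',np.round(s['joint_pos'],2))
                                                                                                                                                                                  ^^^^^^^^^^^^^^^^^^^^^
AttributeError: 'float' object has no attribute 'round'
```

```bash
sed -i "s/s\['finger_gap'\].round(4)/round(s['finger_gap'],4)/" h.py
python3 - <<'E'
from h import *
togo((.529,-.318,.014)); c,im=snap('wrist','w1.png')
hsv=cv2.cvtColor(im,cv2.COLOR_RGB2HSV);m=cv2.inRange(hsv,(4,100,60),(18,255,255))
k,l,st,ce=cv2.connectedComponentsWithStats(m)
for i in range(1,k):
    if st[i,4]>300:
        print(st[i],ce[i],onz(c,*ce[i],.02).round(4)); b=cv2.boxPoints(cv2.minAreaRect(np.argwhere(l==i)[:,::-1].astype(np.float32)));print([onz(c,*q,.025)[:2].round(4) for q in b])
print([proj(c,q).round(0) for q in((.6129,-.3727,.012),(.529,-.318,.022))])
E
```

```text
t 2.65 tcp [ 0.528  -0.318   0.1519] yaw x 147.11 tilt [-0.001  0.001 -1.   ] gap 0.0851 F [-0.4  1.  -0.1] J [-0.67  0.43 -0.    1.14  0.   -0.1 ]
to go cm [-0.1   0.05 13.79]
[ 243  114   28  103 2606] [256.82156562 164.20759785] [ 0.5077 -0.3042  0.02  ]
[array([ 0.4644, -0.29  ]), array([ 0.4767, -0.271 ]), array([ 0.5552, -0.3202]), array([ 0.5414, -0.3415])]
[array([256., 278.]), array([257., 192.])]
```

View pics/w1.png

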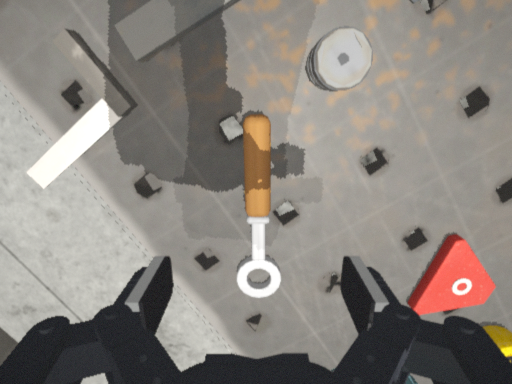

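The wrist view shows the grip centred at (257,164) and the ring at (258.5,278). Both are on the jaw centre line and where I predicted them, so I'll go down and grasp.

```bash
python3 -m inch '[0,0,4,0,0,0,4,0,0,0,3,0,0,0,2.0,0,0,0,0.7,0]' 1 && python3 -m inch '[0,0,0,0,0,0,0,0,0,0,0,0,0,0,0,0,0,0,0,0]' -1 60 && python3 -m inch '[0,0,0,0,0,0,0,0,0,0,0,0,0,0,0,0,0,0,0,0]' && python3 -m inch '[0,0,-1,0,0,0,-3,0,0,0,-4,0,0,0,-4,0,0,0,-4,0]'
```

```text
clock: 3.12
tcp_pos: [0.526, -0.3159, 0.0114]
orientation: [-0.003, 0.283, 0.959, 0.001]
wrist_force: [0.1, 0.7, -0.2]
finger_gap: 0.0853
grip_force: 0.0
clock: 3.53
tcp_pos: [0.5293, -0.3188, 0.0171]
orientation: [0.001, 0.284, 0.959, -0.001]
wrist_force: [-0.3, -0.7, 1.2]
finger_gap: 0.026
grip_force: 2.1
clock: 3.95
tcp_pos: [0.5294, -0.3189, 0.0172]
orientation: [0.002, 0.284, 0.959, -0.001]
wrist_force: [0.4, 0.1, 5.3]
finger_gap: 0.0228
grip_force: 60.7
clock: 4.37
tcp_pos: [0.5274, -0.3174, 0.177]
orientation: [-0.001, 0.284, 0.959, 0.0]
wrist_force: [0.8, -1.6, -2.9]
finger_gap: 0.0228
grip_force: 59.4
```

Grasp holds: the gap is 22.8 mm at 60 N. Before going to the rack, I'll get its yaw from the board outline in the saved pictures.

```bash
python3 - <<'E'
from h import *
S=cam('scene');D=cam('side');out={}
for n,c in(('scene',S),('side',D)):
    im=cv2.imread(f'pics/{n}0.png');px=im[180,140].astype(int) if n=='scene' else im[180,190].astype(int)
    hsv=cv2.cvtColor(im,cv2.COLOR_BGR2HSV);
    m=(np.abs(im.astype(int)-px).max(2)<28).astype(np.uint8)*255
    m=cv2.morphologyEx(m,cv2.MORPH_OPEN,np.ones((3,3)))
    k,l,st,_=cv2.connectedComponentsWithStats(m);i=l[180,140] if n=='scene' else l[180,190]
    cn=max(cv2.findContours((l==i).astype(np.uint8),0,2)[0],key=cv2.contourArea);hu=cv2.convexHull(cn)
    print(n,px,st[i],cv2.approxPolyDP(hu,4,True)[:,0].tolist())
    # expected outline for a few yaws
    for yaw in(-8,-4,0,4):
        t=np.radians(yaw);X=np.array([np.cos(t),np.sin(t),0]);Y=np.array([-np.sin(t),np.cos(t),0]);Z=np.array([0,0,1.]);U=X*np.cos(.698)+Z*np.sin(.698)
        F=np.array([.6688,.1991,.1445])
        print(yaw,[proj(c,F+a*U+b*Y).round(0).tolist() for a,b in((.07,.07),(.07,-.2),(-.19,-.2),(-.19,.07),(0,-.13))])
E
```

```text
scene [147 151 150] [ 116  122  133  130 8694] [[168, 122], [248, 153], [192, 251], [116, 209]]
-8 [[167.0, 121.0], [251.0, 152.0], [197.0, 253.0], [116.0, 210.0], [214.0, 169.0]]
-4 [[165.0, 122.0], [253.0, 149.0], [204.0, 252.0], [117.0, 212.0], [216.0, 167.0]]
0 [[163.0, 122.0], [255.0, 146.0], [212.0, 250.0], [118.0, 215.0], [218.0, 166.0]]
4 [[160.0, 122.0], [256.0, 144.0], [219.0, 247.0], [120.0, 217.0], [220.0, 164.0]]
side [173 178 180] [ 154  116  104  120 5729] [[213, 116], [257, 163], [190, 235], [154, 180]]
-8 [[210.0, 114.0], [261.0, 161.0], [196.0, 237.0], [154.0, 183.0], [229.0, 168.0]]
-4 [[208.0, 114.0], [264.0, 159.0], [203.0, 238.0], [154.0, 185.0], [232.0, 167.0]]
0 [[206.0, 114.0], [268.0, 156.0], [209.0, 237.0], [154.0, 187.0], [235.0, 166.0]]
4 [[204.0, 115.0], [270.0, 153.0], [216.0, 237.0], [155.0, 190.0], [237.0, 164.0]]
```

```bash
cat >>h.py <<'E'
t=np.radians(-11);X=np.array([np.cos(t),np.sin(t),0]);Y=np.array([-np.sin(t),np.cos(t),0]);Z=np.array([0,0,1.])
U=X*np.cos(np.radians(40))+Z*np.sin(np.radians(40));N=np.cross(U,Y)
F=np.array([.669,.197,.1445])
def tcpflat(a,b,n): return F+(a-.0993)*U+b*Y+(n+.025)*N-.008*Z
E
python3 - <<'E'
from h import *
p=tcpflat(0,-.065,0);print('flat press',p,'peg',tcpflat(0,0,0),'N',N); q=p.copy();q[2]=.27; togo(q)
E
```

```text
flat press [0.56615234 0.15077497 0.0918223 ] peg [0.57855493 0.21458074 0.0918223 ] N [-0.63097779  0.12264966  0.76604444]
t 4.3667 tcp [ 0.5274 -0.3174  0.177 ] yaw x 146.95 tilt [-0.001  0.001 -1.   ] gap 0.0228 F [ 0.8 -1.6 -2.9] J [-0.67  0.42  0.04  1.19  0.   -0.1 ]
to go cm [22.29 41.36 -9.25]
```

```bash
python3 -m inch '[1.49,2.76,-2.3,0,1.49,2.76,-2.3,0,1.49,2.76,-2.3,0,1.49,2.76,-2.3,0,1.49,2.76,0,0]' && python3 -m inch '[1.49,2.76,0,0,1.49,2.76,0,0,1.49,2.76,0,0,1.49,2.76,0,0,1.49,2.76,0,0]' && python3 -m inch '[1.49,2.76,0,0,1.49,2.76,0,0,1.49,2.76,0,0,1.49,2.76,0,0,1.43,2.72,0,0]' && python3 -m inch '[0,0,0,-0.096,0,0,0,-0.096,0,0,0,-0.096,0,0,0,-0.096,0,0,0,0]'
python3 - <<'E'
from h import *
p=tcpflat(0,-.065,0); togo(p); c,im=snap('wrist','w2.png')
print('pred tip',proj(c,F+.04*N),'foot',proj(c,F),'other foot',proj(c,F-.13*Y),'eye',proj(c,get_state()['tcp_pos']+.0993*X-.005*Z))
print('corners',[proj(c,F+a*U+b*Y).round(0) for a,b in((.07,.07),(.07,-.2),(-.19,-.2),(-.19,.07))])
E
```

```text
clock: 4.78
tcp_pos: [0.5423, -0.161, 0.273]
orientation: [0.004, 0.285, 0.959, -0.0]
wrist_force: [1.6, 0.1, -1.2]
finger_gap: 0.0234
grip_force: 59.7
clock: 5.2
tcp_pos: [0.5531, -0.0038, 0.2678]
orientation: [-0.0, 0.284, 0.959, 0.0]
wrist_force: [0.7, 0.0, -3.1]
finger_gap: 0.023
grip_force: 59.6
clock: 5.62
tcp_pos: [0.5661, 0.1518, 0.2677]
orientation: [-0.0, 0.284, 0.959, -0.0]
wrist_force: [0.5, -0.8, -1.5]
finger_gap: 0.0225
grip_force: 59.6
clock: 6.03
tcp_pos: [0.5663, 0.1504, 0.2675]
orientation: [-0.0, 0.095, 0.995, -0.0]
wrist_force: [-0.3, 1.0, -3.9]
finger_gap: 0.0229
grip_force: 59.7
t 6.0333 tcp [0.5663 0.1504 0.2675] yaw x 169.11 tilt [-0.001 -0.    -1.   ] gap 0.0229 F [-0.3  1.  -3.9] J [0.12 0.33 0.13 1.37 0.   0.31]
to go cm [1.000e-02 4.000e-02 1.757e+01]
pred tip [330.8070182  275.65560328] foot [321.48351772 280.12297713] other foot [191.8751789  279.91935462] eye [255.94768378 399.52739911]
corners [array([404., 359.]), array([110., 359.]), array([147., 121.]), array([366., 121.])]
```

View pics/w2.png

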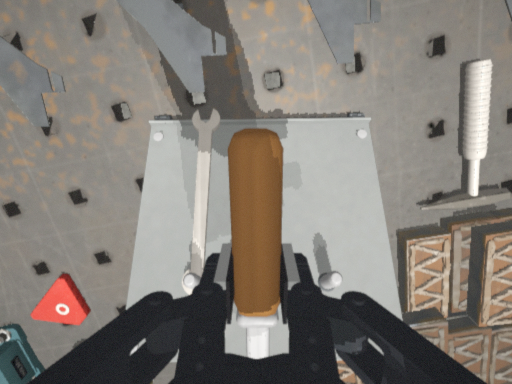

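The wrist view puts the free peg's tip at (331,279), against a predicted (331,276), and the board edges agree with a yaw of -11 degrees. I'll press the spanner onto the bare middle of the board so it tilts in a light grip.

```bash
python3 -m inch '[0,0,2.5,0,0,0,2.5,0,0,0,1.5,0,0,0,0.5,0,0,0,0,0]' - 22 && python3 -m inch '[0,0,0.6,0,0,0,0.6,0,0,0,0.6,0,0,0,0.6,0,0,0,0.6,0]' && python3 -m inch '[0,0,0.6,0,0,0,0.6,0,0,0,0.6,0,0,0,0.6,0,0,0,0.6,0]'
python3 - <<'E'
from h import *
togo(tcpflat(0,-.065,0)); snap('scene','s2.png')
E
```

```text
clock: 6.5
tcp_pos: [0.5657, 0.15, 0.1959]
orientation: [-0.002, 0.097, 0.995, -0.0]
wrist_force: [-0.1, 0.4, -1.6]
finger_gap: 0.023
grip_force: 59.7
clock: 6.92
tcp_pos: [0.5664, 0.151, 0.1678]
orientation: [-0.0, 0.096, 0.995, 0.001]
wrist_force: [-5.1, 2.2, 3.1]
finger_gap: 0.0227
grip_force: 60.7
clock: 7.33
tcp_pos: [0.5679, 0.1505, 0.1376]
orientation: [0.001, 0.096, 0.995, 0.0]
wrist_force: [-1.4, 0.7, 3.2]
finger_gap: 0.0228
grip_force: 61.6
t 7.3333 tcp [0.5679 0.1505 0.1376] yaw x 168.97 tilt [ 0.003  0.    -1.   ] gap 0.0228 F [-1.4  0.7  3.2] J [ 0.12  0.38 -0.11  1.07 -0.    0.32]
to go cm [ 0.19 -0.01  4.58]
```

```bash
python3 -m inch '[0,0,0.6,0,0,0,0.6,0,0,0,0.6,0,0,0,0.6,0,0,0,0.6,0]' && python3 -m inch '[0,0,0.4,0,0,0,0.4,0,0,0,0.3,0,0,0,0.2,0,0,0,0,0]' 
python3 - <<'E'
from h import *
togo(tcpflat(0,-.065,0)); snap('scene','s2.png');c,im=snap('wrist','w3.png')
A=cv2.imread('pics/s2.png')[90:260,90:290];A=cv2.resize(A,None,fx=3,fy=3,interpolation=cv2.INTER_CUBIC);cv2.imwrite('pics/s2z.png',A)
E
```

```text
clock: 7.8
tcp_pos: [0.567, 0.15, 0.1066]
orientation: [0.0, 0.096, 0.995, -0.0]
wrist_force: [-1.6, 0.9, 2.1]
finger_gap: 0.0226
grip_force: 62.9
clock: 8.22
tcp_pos: [0.5667, 0.1502, 0.0939]
orientation: [-0.0, 0.096, 0.995, 0.0]
wrist_force: [-2.1, -0.6, 2.5]
finger_gap: 0.0227
grip_force: 63.5
t 8.2167 tcp [0.5667 0.1502 0.0939] yaw x 168.95 tilt [-0.001  0.    -1.   ] gap 0.0227 F [-2.1 -0.6  2.5] J [ 0.12  0.42 -0.18  0.98  0.    0.31]
to go cm [0.07 0.04 0.21]
```

View pics/s2z.png

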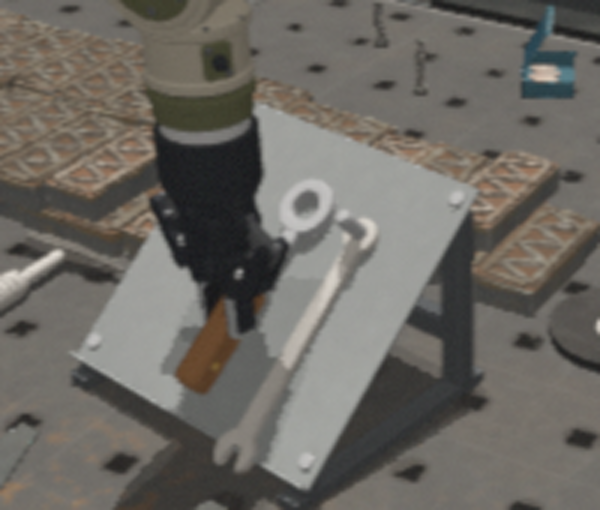

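The spanner now lies nearly flat on the board between the pegs, with its ring at crop (306,205). I'll press a little further until the force rises.

```bash
python3 -m inch '[0,0,0.1,0,0,0,0.1,0,0,0,0.1,0,0,0,0,0,0,0,0,0]' && python3 -m inch '[0,0,0.1,0,0,0,0.1,0,0,0,0.1,0,0,0,0,0,0,0,0,0]'
```

```text
clock: 8.73
tcp_pos: [0.5672, 0.1503, 0.0916]
orientation: [0.0, 0.096, 0.995, 0.0]
wrist_force: [-2.0, -0.4, 3.1]
finger_gap: 0.0228
grip_force: 63.9
clock: 9.15
tcp_pos: [0.5673, 0.1503, 0.091]
orientation: [0.001, 0.096, 0.995, 0.0]
wrist_force: [-7.0, -2.1, 19.0]
finger_gap: 0.023
grip_force: 65.9
```

Contact is full: the force jumped to 19 N, so the spanner is flat. I'll lift square to the board, then shift across by 55 of the 65 mm and check the eye against the peg.

```bash
python3 -m inch '[0,0,-0.2,0,0.5,0,-0.6,0,1.0,0,-1.2,0,1.0,0,-1.2,0,1.0,0,-1.2,0]' -1 90 && python3 -m inch '[0,1.3,0,0,0,1.4,0,0,0,1.4,0,0,0,1.4,0,0,0,0,0,0]'
python3 - <<'E'
from h import *
togo(tcpflat(0,0,0.05));S,A=snap('scene','s3.png');D,B=snap('side','d3.png')
z=lambda im,x,y:cv2.resize(im[y:y+100,x:x+80,::-1],None,fx=5,fy=5,interpolation=cv2.INTER_CUBIC)
cv2.imwrite('pics/z3.png',np.hstack([z(A,130,90),z(B,165,85)]))
E
```

```text
clock: 9.57
tcp_pos: [0.5307, 0.1569, 0.1313]
orientation: [-0.002, 0.096, 0.995, -0.0]
wrist_force: [0.1, 0.2, -2.4]
finger_gap: 0.0224
grip_force: 88.4
clock: 9.98
tcp_pos: [0.5436, 0.2141, 0.1312]
orientation: [-0.0, 0.095, 0.995, 0.001]
wrist_force: [-0.0, 0.3, -2.6]
finger_gap: 0.0223
grip_force: 88.6
t 9.9833 tcp [0.5436 0.2141 0.1312] yaw x 169.12 tilt [-0.001  0.001 -1.   ] gap 0.0223 F [-0.   0.3 -2.6] J [ 0.24  0.39 -0.13  1.06  0.    0.43]
to go cm [-0.21  0.72  0.11]
```

View pics/z3.png

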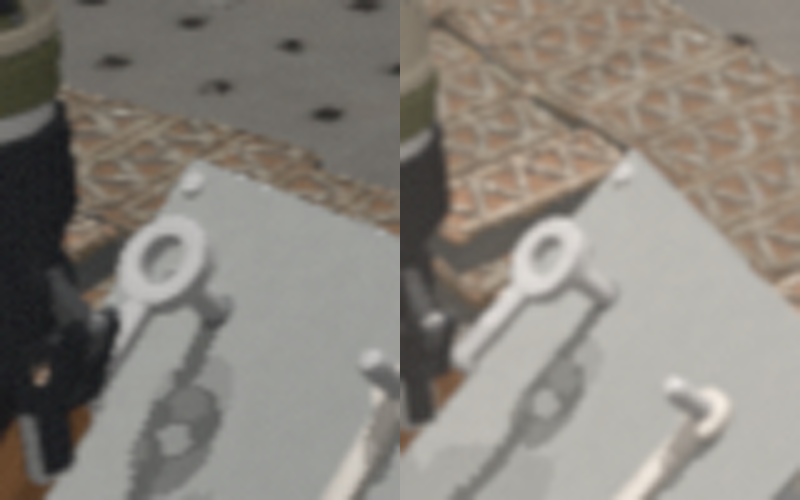

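```bash
python3 - <<'E'
from h import *
S=cam('scene');D=cam('side')
e,r=tri(S,(162.8,141.4),D,(194.6,136));T=F+.04*N
print(e,r,'eye top in tip frame mm',[(1e3*(e-T)@v).round(1) for v in(U,Y,N)])
s=np.array(get_state()['tcp_pos']);q=s+.008*Z+.0993*U-.025*N+.012*N
print('by kinematics',[(1e3*(q-T)@v).round(1) for v in(U,Y,N)])
tip,_=tri(S,(165,144.8),D,(197.4,138));print('tip meas vs model',[(1e3*(tip-T)@v).round(1) for v in(U,Y,N)])
E
```

```text
[0.63170729 0.19671059 0.19167379] 0.0018350895283389583 eye top in tip frame mm [np.float64(2.3), np.float64(-7.4), np.float64(19.6)]
by kinematics [np.float64(-1.1), np.float64(-9.3), np.float64(24.4)]
tip meas vs model [np.float64(0.9), np.float64(-0.1), np.float64(1.2)]
```

```bash
python3 -m inch '[0,0.41,0,0,0,0.41,0,0,0,0,0,0,-0.26,0,0.31,0,-0.26,0,0.31,0]' && python3 -m inch '[-0.26,0,0.31,0,-0.26,0,0.31,0,-0.26,0,0.31,0,0,0,0,0,0,0,0,0]' 
python3 - <<'E'
from h import *
togo(tcpflat(0,0,0));S,A=snap('scene','s4.png');D,B=snap('side','d4.png')
z=lambda im,x,y:cv2.resize(im[y:y+60,x:x+60,::-1],None,fx=6,fy=6,interpolation=cv2.INTER_CUBIC)
cv2.imwrite('pics/z4.png',np.hstack([z(A,140,110),z(B,170,105)]))
E
```

```text
clock: 10.5
tcp_pos: [0.5501, 0.2178, 0.1261]
orientation: [0.0, 0.096, 0.995, 0.0]
wrist_force: [-0.5, 0.3, -2.5]
finger_gap: 0.0223
grip_force: 88.6
clock: 10.92
tcp_pos: [0.5575, 0.2168, 0.1163]
orientation: [-0.0, 0.096, 0.995, 0.0]
wrist_force: [1.4, 3.0, -4.0]
finger_gap: 0.0223
grip_force: 88.3
t 10.9167 tcp [0.5575 0.2168 0.1163] yaw x 168.98 tilt [-0.     0.001 -1.   ] gap 0.0223 F [ 1.4  3.  -4. ] J [ 0.24  0.42 -0.11  1.04  0.    0.43]
to go cm [-2.11  0.18  2.44]
```

View pics/z4.png

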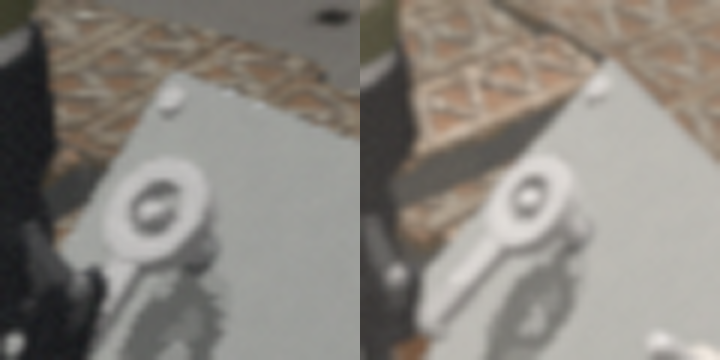

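Both views show the peg tip inside the eye, near its centre. I'll continue down along the peg.

```bash
python3 -m inch '[-0.3,0.1,0.36,0,-0.32,0,0.38,0,-0.32,0,0.38,0,-0.32,0,0.38,0,0,0,0,0]' && python3 -m inch '[-0.2,0,0.24,0,-0.2,0,0.24,0,-0.13,0,0.15,0,-0.13,0,0.15,0,0,0,0,0]'
python3 - <<'E'
from h import *
togo(tcpflat(0,0,0))
E
```

```text
clock: 11.43
tcp_pos: [0.5706, 0.2149, 0.1009]
orientation: [-0.0, 0.096, 0.995, 0.0]
wrist_force: [1.6, 1.3, -4.1]
finger_gap: 0.022
grip_force: 88.5
clock: 11.85
tcp_pos: [0.5766, 0.2138, 0.0937]
orientation: [-0.0, 0.096, 0.995, 0.0]
wrist_force: [-0.0, 2.0, -2.1]
finger_gap: 0.0225
grip_force: 88.7
t 11.85 tcp [0.5766 0.2138 0.0937] yaw x 168.95 tilt [-0.  0. -1.] gap 0.0225 F [-0.   2.  -2.1] J [ 0.22  0.47 -0.1   1.01  0.    0.42]
to go cm [-0.18  0.11  0.19]
```

```bash
python3 -m inch '[-0.06,0,0.08,0,-0.06,0,0.08,0,-0.06,0,0.08,0,0,0,0.05,0,0,0,0,0]' && python3 -m inch '[0,0,0.06,0,0,0,0.06,0,0,0,0,0,0,0,0,0,0,0,0,0]'
python3 - <<'E'
from h import *
togo(tcpflat(0,0,0));S,A=snap('scene');D,B=snap('side')
z=lambda im,x,y:cv2.resize(im[y:y+120,x:x+90,::-1],None,fx=4,fy=4,interpolation=cv2.INTER_CUBIC)
cv2.imwrite('pics/z5.png',np.hstack([z(A,120,110),z(B,150,100)]))
E
```

```text
clock: 12.27
tcp_pos: [0.5784, 0.2135, 0.0914]
orientation: [0.0, 0.096, 0.995, 0.0]
wrist_force: [-2.4, 2.0, -1.0]
finger_gap: 0.0224
grip_force: 89.2
clock: 12.68
tcp_pos: [0.5785, 0.2135, 0.0911]
orientation: [0.001, 0.096, 0.995, 0.0]
wrist_force: [-4.0, 1.5, 5.2]
finger_gap: 0.0218
grip_force: 90.2
t 12.6833 tcp [0.5785 0.2135 0.0911] yaw x 168.96 tilt [ 0.001  0.    -1.   ] gap 0.0218 F [-4.   1.5  5.2] J [ 0.22  0.47 -0.1   1.   -0.    0.42]
to go cm [ 0.02  0.11 -0.07]
```

View pics/z5.png

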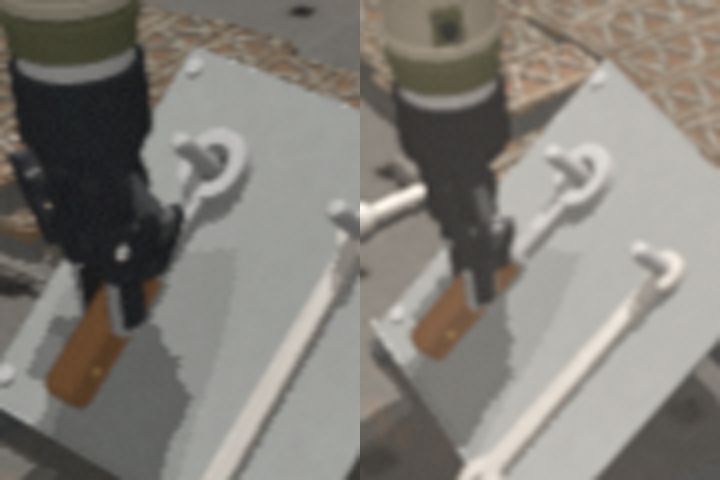

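Still held, the spanner lies on the board with its eye low round the free peg and its handle down the slope. I'll press slightly more, open, and lift away.

```bash
python3 -m inch '[0,0,0.1,0,0,0,0.1,0,0,0,0,0,0,0,0,0,0,0,0,0]' && python3 -m inch '[0,0,0,0,0,0,0,0,0,0,0,0,0,0,0,0,0,0,0,0]' 0.4 20 && python3 -m inch '[0,0,0,0,0.3,0,-1,0,1,0,-2.5,0,1.5,0,-3.5,0,1.5,0,-3.5,0]' && python3 -m inch '[1.5,0,-3.5,0,1,0,-2,0,0,0,0,0,0,0,0,0,0,0,0,0]'
python3 - <<'E'
from h import *
togo(tcpflat(0,0,0));S,A=snap('scene');D,B=snap('side')
z=lambda im,x,y:cv2.resize(im[y:y+120,x:x+90,::-1],None,fx=4,fy=4,interpolation=cv2.INTER_CUBIC)
cv2.imwrite('pics/z6.png',np.hstack([z(A,120,110),z(B,150,100)]))
E
```

```text
clock: 13.2
tcp_pos: [0.5785, 0.2135, 0.0911]
orientation: [0.001, 0.096, 0.995, 0.0]
wrist_force: [-7.5, -0.3, 15.7]
finger_gap: 0.0224
grip_force: 91.5
clock: 13.62
tcp_pos: [0.5783, 0.2132, 0.0875]
orientation: [-0.0, 0.096, 0.995, -0.0]
wrist_force: [-0.0, -0.1, 0.9]
finger_gap: 0.0596
grip_force: 0.0
clock: 14.03
tcp_pos: [0.5348, 0.2214, 0.1935]
orientation: [-0.001, 0.097, 0.995, -0.0]
wrist_force: [0.4, 0.7, 0.4]
finger_gap: 0.06
grip_force: 0.0
clock: 14.45
tcp_pos: [0.5114, 0.2264, 0.2476]
orientation: [0.0, 0.096, 0.995, -0.0]
wrist_force: [0.0, -0.5, 0.6]
finger_gap: 0.0599
grip_force: 0.0
t 14.45 tcp [0.5114 0.2264 0.2476] yaw x 168.96 tilt [ 0. -0. -1.] gap 0.0599 F [ 0.  -0.5  0.6] J [ 0.27  0.28  0.01  1.3  -0.    0.47]
to go cm [-6.82  0.13 15.58]
```

View pics/z6.png

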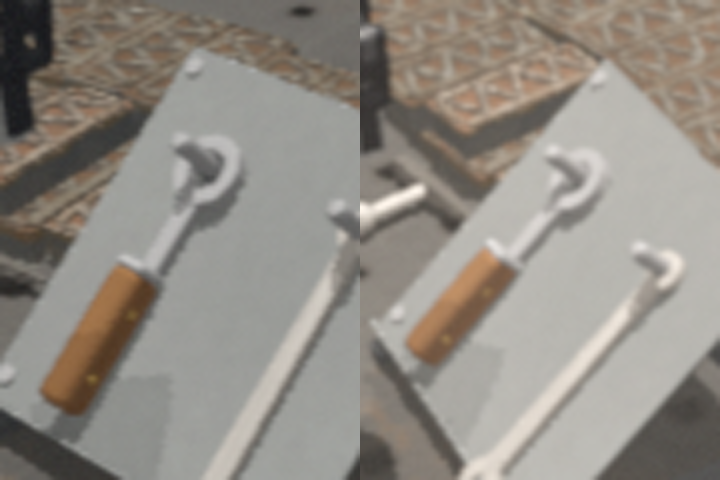

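The spanner is released and hangs flat on the free peg, with its handle down the slope.

```bash
python3 -c "
from workcell import env
print(env.hand_in())"
```

```text
the job is handed in; nothing more can be done
None
```

The ring spanner hangs by its eye on the free peg, flat on the board with its handle down the slope; I released it and handed the job in at about 14.6 s, with no verdict returned.

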